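# Snap the twin controller housing shut

### The job

The printed housing with two covers side by side has its electronics fitted: press both of its hinged covers down until their clips snap and hold them fully shut. The other housing, the one with a single cover, is still empty: leave its cover standing open as it is.

Things in the scene. Friction and masses are not known exactly. Their poses are not given: they have to be found in the camera images.
- housing: Twin housing: grey box 90 (x) x 164 (y) x 42 mm, screwed down; origin under its centre. Two covers side by side, hinged on its +x side 42 mm up, free edges at -x. A spring (about 3 N at the spot) reopens a cover let go early to 20 degrees. Some 4 degrees from shut a clip at the free edge snaps over it: 6 to 8 N straight down where the spot starts; then a firm stop, level, and it stays.
- wide_spot (a point): Thumb spot on the outer face of the twin housing's wider cover (92 x 88 x 4 mm, five slots): on its centre line (34 mm to -y of the housing's), 65 mm from the hinge, 25 mm from the free edge. Axes are the cover's: y along the hinge, x towards the hinge, z out of the face; tilt of z = opening, at first 20 to 37 degrees. Shut: spot at z = 46 mm, top face level.
- narrow_spot (a point): Thumb spot on the outer face of the twin housing's narrower cover (64 x 88 x 4 mm, one straight rib): on its centre line (48 mm to +y of the housing's), 65 mm from the hinge, 25 mm from the free edge. Axes, opening and heights as for wide_spot: 20 to 37 degrees open at first; shut, the spot is at z = 46 mm.
- spare_spot (a point): Thumb spot, placed alike, on the only cover (96 x 88 mm, round ring moulded on it) of the other housing, 90 x 100 x 42 mm, empty, screwed down, same grey plastic. Axes as for wide_spot. Stands 20 to 37 degrees open; leave it.

How it is judged:
By the outcome, as a careful person would: the job done as asked, in the order asked, and still so for the second after the job is handed in, with the robot touching nothing.
It also fails if it takes over 32 s, if anything falls off the work surface, if the arm or the gripper's body presses on something with over 40 N, if the wrist force passes 120 N, or if a joint passes its speed limit or range.

### The arm

A 6-joint arm with a two-finger parallel gripper is mounted at the origin on the work surface. World frame = base frame: x ahead of the robot, y to its left, z up, the work surface at z = 0. Lengths are in m, angles in rad, forces in N, time in s.
With the tool pointing down it reaches from about 0.3 to 0.775 m from the base axis. Payload 14.6 kg.
Tool frame: the origin (TCP) lies at the very end of the fingers, on their centre line; the grasp point (between the pads) lies 19 mm behind it; y points along the fingers, z is the direction in which the jaws open and shut, and the axes are right-handed (so a half turn about y gives the same grasp; the last joint's range is limited). The gripper opens to 94 mm and grips with 3 to 60 N. Pads are 16 mm wide; open, the fingers measure 119 mm over their backs; the gripper's body (75 mm by 177 mm) begins 78 mm behind the grasp point.
Start: joints at [-1.411, 0.3, 1.521, -0, 1.321, -0.067], TCP at [0.124, -0.536, 0.184] pointing down, gripper open.
Joint ranges: [-3.03, 3.03], [-0.79, 2.21], [0.23, 2.52], [-1.04, 4.18], [0, 3.07], [-2.55, 2.55]. Speed limits (rad/s): [2.22, 2.22, 2.57, 3.14, 3.14, 3.14].

### API

Orientations are given as [roll, pitch, yaw] about the fixed x, y, z axes, in that order (R = Rz(yaw) Ry(pitch) Rx(roll)).
In Python, from station import get_obs, camera, job gives the robot as it stands.
- The arm moves only by the tool step_arm, never from a script. Its argument "targets" is a list of rows, each a list of 6 numbers: the shift along the tool's x, y, z in mm, then the turn, a rotation vector about the tool's x, y, z in degrees. In form: [[dx, dy, dz, rx, ry, rz], ...]. A call has 1 to 12 rows; each row shifts and turns the commanded pose from where the row before left it, along the tool's axes as they then stand; what a row does not reach is not made up. A row lasts 1/8 s, in which the tool goes at most 62.5 mm and 10.7 degrees, less where a joint would pass 70% of its speed; a pose out of reach is approached as far as the arm can. A call is refused whole if a number of a shift passes 62.5 or a number of a turn 10.7, either way. A call with a gripper value outside its range is refused whole. "gripper" is the opening, from -1 (shut) to 1 (fully open), set as the call begins (left out, the last holds). The fingers move at their own pace and stop on an object; "squeeze" is the grip in N (left out, the last holds). Time passes only in rows, so rows that do not move let the fingers close. It gives the time, the measured TCP pose, the force and the opening at its end, in the units of the state.
- get_obs(): the state, without advancing time (a new reading comes with each control period).
- camera(name): name is "scene" or "side" or "wrist"; returns a dict with "pixels" (400x640x3 uint8, red, green, blue), "intrinsics" (3x3 intrinsics, pixels), "k1" (the pictures are not rectified: a ray, as slopes to the right and down, at radius r is drawn at 1 + k1 r^2 times it, then the intrinsics apply), "R" (3x3) and "t" (3): a world point X has camera coordinates R X + t; the wrist camera has in their place "tool_from_camera" (4x4, takes a point from camera to tool coordinates, whose origin is the TCP and whose axes are the tool frame's). Camera axes: x right, y down, z forward; pixel columns grow to the right and rows downward; lengths in m; the calibration is good to about 2 mm. A picture is of the moment at which its call begins: read the wrist's pose just before it. There is no depth.
- job.hand_in(): hands the job in, once; it reports no verdict.
The state is a dict: "time_s": time; "qpos": joint angles; "joint_vel": joint speeds; "tau": joint torques, N m; "ee_pos": TCP position; "eef_rot": TCP orientation; "force": force on the tool from outside, world axes, zero at the start; "moment": the same for the moment, N m; "grip_width": finger opening in m.
Only numpy, scipy, OpenCV 4.12 (cv2) and the standard library are available. Lean on these libraries where they do the work, as an engineer would, in place of code of your own. Each camera call takes 0.05 s, during which the arm holds its last target.

## Working session

There is one attempt and no reset: what is moved stays moved. The work goes in short steps, Python scripts to look and compute and a tool call to move; the robot and the scene stay as the last step left them, time stands still between calls to the robot, and variables do not carry over. Pictures are saved under pics/ and viewed, and the job is handed in when it is done.

Besides the shell and the picture viewer there is one more tool, called after "Call:" as a command line: name --pt "numbers of a row" for each row, then --argument value for the rest. step_arm: Moves the arm, as the interface text tells. Its arguments: {"type":"object","properties":{"targets":{"type":"array","items":{"type":"array","items":{"type":"number"}}},"gripper":{"type":"number"},"squeeze":{"type":"number"}},"required":["targets"]}

```bash
mkdir -p pics; python3 - <<'E'
from station import get_obs,camera
import cv2,pickle
o=get_obs();print({k:o[k] for k in('time_s','ee_pos','eef_rot','force','grip_width')})
d={}
for n in("scene","side","wrist"):
    c=camera(n);d[n]=c;cv2.imwrite(f"pics/{n}0.png",c["pixels"][:,:,::-1]);print(n,c["intrinsics"],c["k1"],c.get("R"),c.get("t"),c.get("tool_from_camera"))
pickle.dump(d,open("d0.pkl","wb"))
E
```

```text
{'time_s': 0.0, 'ee_pos': array([ 0.12361897, -0.53563348,  0.18310158]), 'eef_rot': array([-1.57190345e+00,  7.09584302e-05, -2.91479832e+00]), 'force': array([-0.20148236,  0.20038305, -1.37646269]), 'grip_width': 0.09377394138199395}
scene [[516.92624105   0.         316.57465479]
 [  0.         516.92624105 197.31139629]
 [  0.           0.           1.        ]] -0.05409298818803733 [[ 0.60056575  0.79957146 -0.00250136]
 [ 0.46999581 -0.35554572 -0.80789305]
 [-0.64685758  0.48401727 -0.58932382]] [-0.31031371 -0.18700699  1.36497219] None
side [[483.481767     0.         322.97742009]
 [  0.         483.481767   201.03060604]
 [  0.           0.           1.        ]] -0.10152226047142987 [[-0.8470267  -0.5311583  -0.02041157]
 [-0.30546939  0.51783303 -0.79908535]
 [ 0.43501061 -0.67061152 -0.600871  ]] [0.44404922 0.21581574 0.74357447] None
wrist [[338.20775922   0.         316.10816871]
 [  0.         338.20775922 203.24413417]
 [  0.           0.           1.        ]] -0.026029476296054257 None None [[ 6.76785712e-04  9.63640578e-01  2.67201009e-01 -7.84759397e-02]
 [ 3.32584698e-04 -2.67201272e-01  9.63640685e-01 -2.01086190e-01]
 [ 9.99999716e-01 -5.63311280e-04 -5.01330114e-04  5.34271629e-04]
 [ 0.00000000e+00  0.00000000e+00  0.00000000e+00  1.00000000e+00]]
```

View pics/scene0.png

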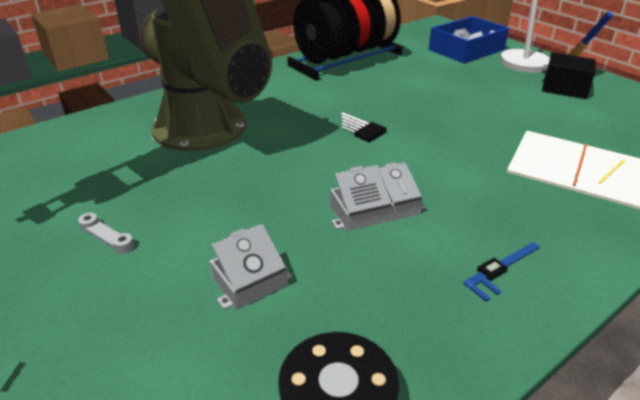

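View pics/side0.png

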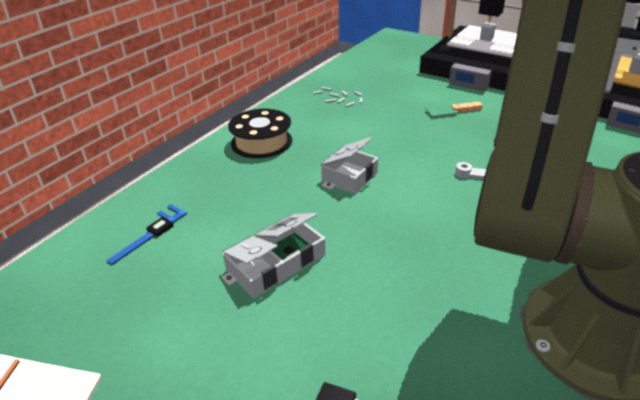

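View pics/wrist0.png

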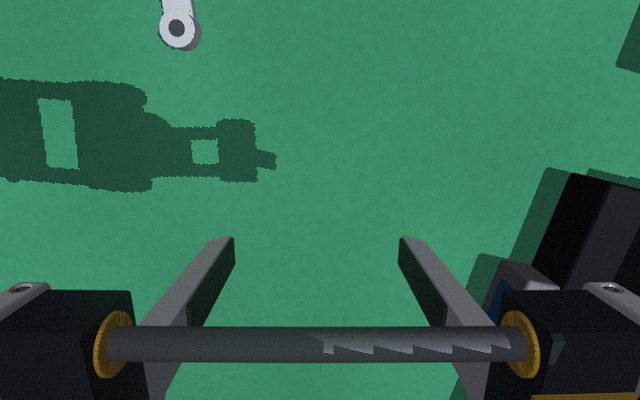

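```bash
python3 - <<'E'
import cv2
a=cv2.imread("pics/scene0.png")[140:240,315:445];cv2.imwrite("pics/sc.png",cv2.resize(a,None,fx=6,fy=6,interpolation=cv2.INTER_CUBIC))
a=cv2.imread("pics/side0.png")[200:300,210:340];cv2.imwrite("pics/si.png",cv2.resize(a,None,fx=6,fy=6,interpolation=cv2.INTER_CUBIC))
E
```

```text
(no output)
```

View pics/sc.png

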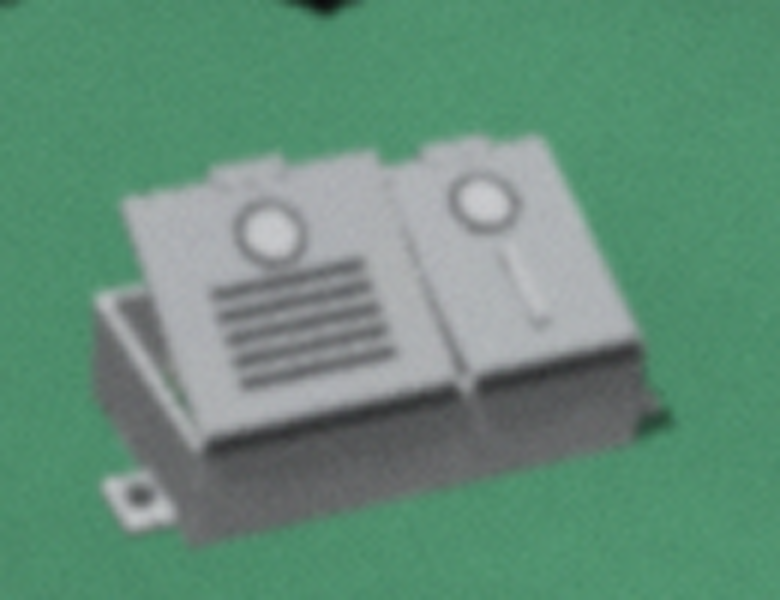

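View pics/si.png

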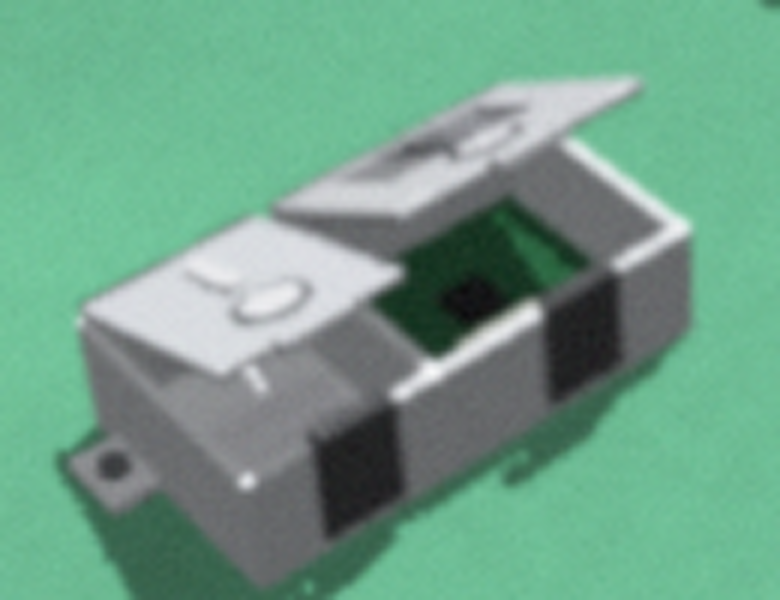

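```bash
cat > h.py <<'E'
import numpy as np,cv2,pickle
def ray(c,uv):
    K=c["intrinsics"]
    p=cv2.undistortPoints(np.array([[uv]],float),K,np.array([c["k1"],0,0,0.]))[0,0]
    d=np.array([p[0],p[1],1.]);R=np.array(c["R"]);t=np.array(c["t"]).ravel()
    d=R.T@d;return -R.T@t,d/np.linalg.norm(d)
def plane(c,uv,z):
    o,d=ray(c,uv);return o+d*(z-o[2])/d[2]
def tri(c1,u1,c2,u2):
    o1,d1=ray(c1,u1);o2,d2=ray(c2,u2)
    s=np.linalg.lstsq(np.c_[d1,-d2],o2-o1,rcond=None)[0]
    a=o1+s[0]*d1;b=o2+s[1]*d2;return (a+b)/2,np.linalg.norm(a-b)
sc=lambda x,y:(315+(x+.5)/6-.5,140+(y+.5)/6-.5)
si=lambda x,y:(210+(x+.5)/6-.5,200+(y+.5)/6-.5)
E
python3 - <<'E'
from h import *
np.set_printoptions(precision=4,suppress=True)
d=pickle.load(open("d0.pkl","rb"));S,D=d["scene"],d["side"]
w=tri(S,sc(271,233),D,si(489,139));n=tri(S,sc(485,203),D,si(271,299))
print("wide",w,"narrow",n)
for nm,z,p in(("hinge -y",.046,(207,440)),("hinge +y",.046,(640,340)),("base -y",0,(197,545)),("base +y",0,(638,440))):
    print(nm,plane(S,sc(*p),z))
for nm,z,p in(("-x+y top",.042,(247,481)),("-x-y top",.042,(688,230)),("-x+y base",0,(262,588)),("+x+y top",.042,(80,320)),("-x-y base",0,(690,322))):
    print(nm,plane(D,si(*p),z))
print("gap", plane(S,sc(465,380),.044))
E
```

```text
wide (array([0.5301, 0.096 , 0.081 ]), np.float64(0.0014782381960743412)) narrow (array([0.5496, 0.1763, 0.071 ]), np.float64(0.000513465776637932))
hinge -y [0.5694 0.0383 0.046 ]
hinge +y [0.6148 0.1882 0.046 ]
base -y [0.566  0.0389 0.    ]
base +y [0.6142 0.1955 0.    ]
-x+y top [0.5308 0.2155 0.042 ]
-x-y top [0.4813 0.0625 0.042 ]
-x+y base [0.5299 0.2173 0.    ]
+x+y top [0.6151 0.1899 0.042 ]
-x-y base [0.4835 0.0593 0.    ]
gap [0.5939 0.1281 0.044 ]
```

Call:
step_arm --pt "-33 0 -33 0 0 0" --pt "-33 0 -33 0 0 0" --pt "-33 0 -33 0 0 0" --pt "-33 0 -33 0 0 0" --pt "-33 0 -33 0 0 0" --pt "-33 0 -33 0 0 0" --pt "-33 0 -33 0 0 0" --pt "-33 0 -33 0 0 0" --pt "-33 0 -33 0 0 0" --pt "-33 0 -33 0 0 0" --pt "-33 0 -33 0 0 0" --pt "-33 0 -33 0 0 0" --gripper -1 --squeeze 20

```text
time_s: 1.65
ee_pos: [0.4211, -0.0595, 0.1837]
eef_rot: [-1.571, 0.0, -2.915]
force: [0.5, -0.8, 0.0]
grip_width: 0.0004
```

Call:
step_arm --pt "-33 0 -33 0 0 0" --pt "-33 0 -33 0 0 0" --pt "-33 0 -33 0 0 0" --pt "-33 0 -33 0 0 0" --pt "0 0 0 0 0 0" --pt "0 0 0 0 0 0"

```text
time_s: 2.4
ee_pos: [0.519, 0.097, 0.1833]
eef_rot: [-1.571, -0.001, -2.915]
force: [-0.8, -0.3, -0.2]
grip_width: 0.0005
```

```bash
python3 - <<'E'
from station import get_obs,camera
import cv2,pickle
o=get_obs();print({k:o[k] for k in('time_s','ee_pos','eef_rot','force','grip_width')})
for n in("side","wrist"):
    c=camera(n);cv2.imwrite(f"pics/{n}1.png",c["pixels"][:,:,::-1])
pickle.dump((o,c),open("w1.pkl","wb"))
E
```

```text
{'time_s': 2.4, 'ee_pos': array([0.5190314 , 0.09697044, 0.18332962]), 'eef_rot': array([-1.57071857e+00, -8.06408175e-04, -2.91457036e+00]), 'force': array([-0.78197011, -0.26913702, -0.24099046]), 'grip_width': 0.00045710988282182674}
```

View pics/side1.png

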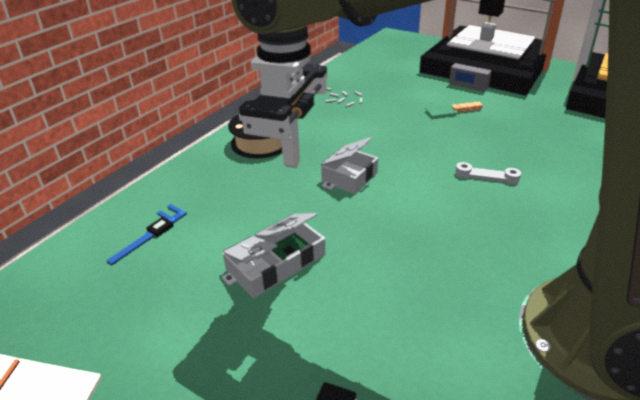

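View pics/wrist1.png

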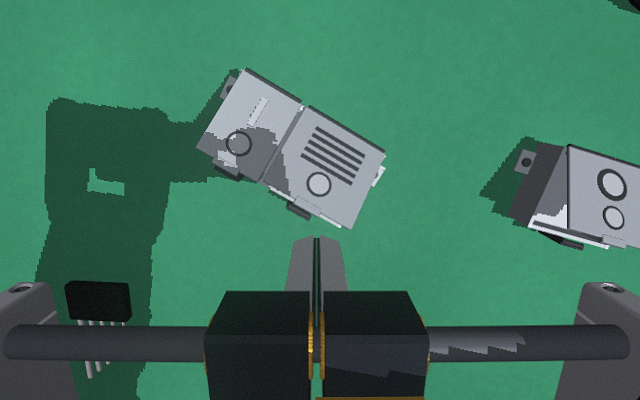

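```bash
python3 - <<'E'
from h import *
from scipy.spatial.transform import Rotation as Ro
o,c=pickle.load(open("w1.pkl","rb"))
T=np.eye(4);T[:3,:3]=Ro.from_euler('xyz',o['eef_rot']).as_matrix();T[:3,3]=o['ee_pos']
M=T@np.array(c["tool_from_camera"]);M=np.linalg.inv(M);c["R"]=M[:3,:3];c["t"]=M[:3,3]
print(T[:3,:3].round(4))
for nm,uv,z in(("wide",(319,184),.081),("narrow",(239,144),.071),("hinge+y",(246,69),.046),("hinge-y",(384,152),.046)):print(nm,plane(c,uv,z).round(4))
E
```

```text
[[-9.743e-01 -8.000e-04  2.251e-01]
 [-2.251e-01 -3.000e-04 -9.743e-01]
 [ 8.000e-04 -1.000e+00  1.000e-04]]
wide [0.532  0.0968 0.081 ]
narrow [0.55   0.1764 0.071 ]
hinge+y [0.6168 0.1867 0.046 ]
hinge-y [0.571 0.039 0.046]
```

Call:
step_arm --pt "-1 20 -3 0 0 0" --pt "0 20 0 0 0 0" --pt "0 20 0 0 0 0" --pt "0 20 0 0 0 0" --pt "0 6 0 0 0 0" --pt "0 6 0 0 0 0" --pt "0 6 0 0 0 0" --pt "0 6 0 0 0 0"

```text
time_s: 3.5
ee_pos: [0.5199, 0.1004, 0.0796]
eef_rot: [-1.571, 0.001, -2.915]
force: [-0.5, -0.4, -0.2]
grip_width: 0.0005
```

Call:
step_arm --pt "0 5 0 0 0 0" --pt "0 5 0 0 0 0" --pt "0 5 0 0 0 0" --pt "0 3 0 0 0 0" --pt "0 3 0 0 0 0"

```text
time_s: 4.12
ee_pos: [0.5198, 0.1005, 0.0586]
eef_rot: [-1.571, 0.0, -2.915]
force: [-0.2, 0.0, 2.3]
grip_width: 0.0004
```

Call:
step_arm --pt "0 3 0 0 0 0" --pt "0 3 0 0 0 0" --pt "0 2 0 0 0 0" --pt "0 1 0 0 0 0" --pt "0 1 0 0 0 0"

```text
time_s: 4.75
ee_pos: [0.5198, 0.1004, 0.0487]
eef_rot: [-1.571, 0.0, -2.915]
force: [-1.1, -0.2, 2.3]
grip_width: 0.0001
```

Call:
step_arm --pt "0 1 0 0 0 0" --pt "0 1 0 0 0 0" --pt "0 0 0 0 0 0"

```text
time_s: 5.12
ee_pos: [0.5197, 0.1004, 0.0466]
eef_rot: [-1.571, -0.0, -2.915]
force: [-0.5, 0.0, 1.4]
grip_width: 0.0008
```

Call:
step_arm --pt "0 0.7 0 0 0 0" --pt "0 0.7 0 0 0 0" --pt "0 0 0 0 0 0"

```text
time_s: 5.5
ee_pos: [0.5197, 0.1004, 0.0452]
eef_rot: [-1.571, -0.0, -2.915]
force: [-0.2, -0.5, 1.7]
grip_width: 0.0002
```

Call:
step_arm --pt "0 0.7 0 0 0 0" --pt "0 0.7 0 0 0 0" --pt "0 0 0 0 0 0"

```text
time_s: 5.88
ee_pos: [0.5197, 0.1005, 0.0438]
eef_rot: [-1.571, -0.0, -2.915]
force: [-1.2, -0.0, 1.0]
grip_width: 0.0004
```

```bash
python3 - <<'E'
from station import get_obs,camera
import cv2,pickle
o=get_obs();print({k:o[k] for k in('time_s','ee_pos','force')})
for n in("side","scene"):
    c=camera(n)["pixels"][:,:,::-1]
    a=c[180:300,210:340] if n=="side" else c[120:240,315:445]
    cv2.imwrite(f"pics/{n}2.png",cv2.resize(a,None,fx=4,fy=4,interpolation=cv2.INTER_CUBIC))
E
```

```text
{'time_s': 5.875, 'ee_pos': array([0.51968975, 0.10045227, 0.04377135]), 'force': array([-1.22094741, -0.0013487 ,  1.03781758])}
```

View pics/side2.png

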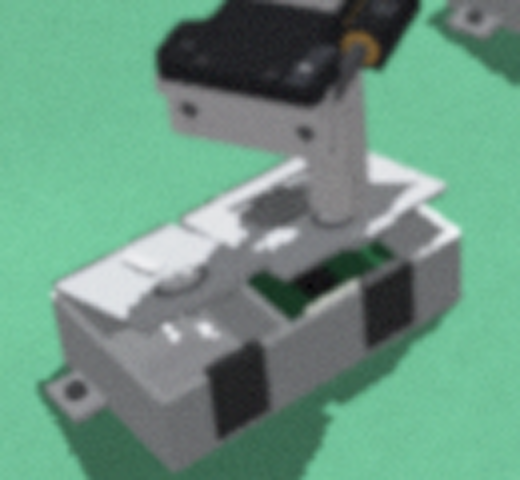

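View pics/scene2.png

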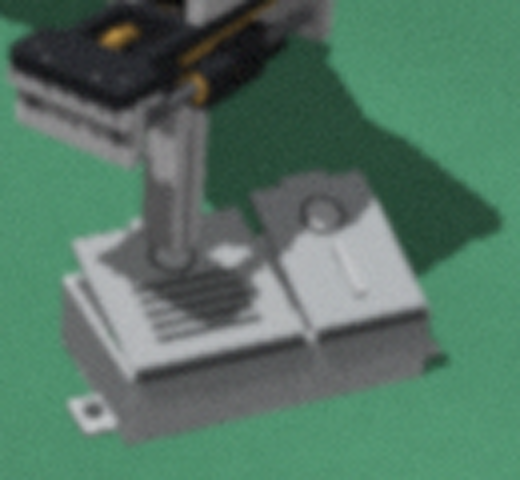

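```bash
python3 - <<'E'
from h import *
d=pickle.load(open("d0.pkl","rb"));S,D=d["scene"],d["side"]
print("tip",tri(S,(315+170/4,120+252/4),D,(210+332/4,180+218/4)))
print("housing free corner lid -y",tri(S,(315+75/4,120+242/4),D,(210+443/4,180+187/4)))
def proj(c,X):
    return cv2.projectPoints(np.array([X]),cv2.Rodrigues(np.array(c["R"]))[0],np.array(c["t"]).ravel(),c["intrinsics"],np.array([c["k1"],0,0,0.]))[0].ravel()
p=proj(S,(.5197,.1005,.0438));print("scene",(p-[315,120])*4)
p=proj(D,(.5197,.1005,.0438));print("side",(p-[210,180])*4)
E
```

```text
tip (array([0.52090275, 0.10165394, 0.06221112]), np.float64(0.002503373852848839))
housing free corner lid -y (array([0.48815358, 0.06397428, 0.06651226]), np.float64(0.0015536191778123896))
scene [167.56510854 281.98727001]
side [340.69535622 247.56199876]
```

Call:
step_arm --pt "0 2 0 0 0 0" --pt "0 2 0 0 0 0" --pt "0 2 0 0 0 0" --pt "0 2 0 0 0 0"

```text
time_s: 6.48
ee_pos: [0.5197, 0.1004, 0.0357]
eef_rot: [-1.571, -0.0, -2.915]
force: [-1.2, 1.5, 3.3]
grip_width: 0.0007
```

Call:
step_arm --pt "0 1 0 0 0 0" --pt "0 1 0 0 0 0" --pt "0 1 0 0 0 0"

```text
time_s: 6.85
ee_pos: [0.5197, 0.1004, 0.0328]
eef_rot: [-1.571, -0.0, -2.915]
force: [-0.9, 0.2, 3.4]
grip_width: 0.0007
```

Call:
step_arm --pt "0 1 0 0 0 0" --pt "0 1 0 0 0 0"

```text
time_s: 7.1
ee_pos: [0.5196, 0.1005, 0.0309]
eef_rot: [-1.571, -0.0, -2.915]
force: [-4.0, 0.8, 7.8]
grip_width: 0.0007
```

Call:
step_arm --pt "0 1 0 0 0 0" --pt "0 1 0 0 0 0"

```text
time_s: 7.35
ee_pos: [0.5195, 0.1006, 0.0291]
eef_rot: [-1.571, -0.0, -2.915]
force: [-5.8, 0.9, 9.1]
grip_width: 0.0006
```

Call:
step_arm --pt "0 1 0 0 0 0" --pt "0 0 0 0 0 0"

```text
time_s: 7.6
ee_pos: [0.5196, 0.1005, 0.0278]
eef_rot: [-1.571, -0.0, -2.915]
force: [-2.0, 0.8, 2.5]
grip_width: 0.0007
```

Call:
step_arm --pt "0 1 0 0 0 0" --pt "0 0 0 0 0 0"

```text
time_s: 7.85
ee_pos: [0.5198, 0.1004, 0.0267]
eef_rot: [-1.571, 0.0, -2.915]
force: [0.5, 0.1, -0.4]
grip_width: 0.0004
```

Call:
step_arm --pt "0 0.7 0 0 0 0" --pt "0 0 0 0 0 0"

```text
time_s: 8.1
ee_pos: [0.5198, 0.1004, 0.026]
eef_rot: [-1.571, 0.0, -2.915]
force: [-1.2, 0.6, 0.5]
grip_width: -0.0001
```

Call:
step_arm --pt "0 1 0 0 0 0" --pt "0 0.5 0 0 0 0"

```text
time_s: 8.35
ee_pos: [0.5197, 0.1005, 0.0246]
eef_rot: [-1.571, -0.0, -2.915]
force: [-1.7, 1.0, 4.1]
grip_width: 0.0006
```

```bash
cat > look.py <<'E'
import sys
from station import get_obs,camera
import cv2
t=sys.argv[1]
o=get_obs();print({k:o[k] for k in('time_s','ee_pos','force')})
import numpy as np
L=[]
for n in("side","scene"):
    c=camera(n)["pixels"][:,:,::-1]
    a=c[180:300,210:340] if n=="side" else c[120:240,315:445]
    L.append(cv2.resize(a,None,fx=3,fy=3,interpolation=cv2.INTER_CUBIC))
cv2.imwrite(f"pics/l{t}.png",np.hstack(L))
E
python3 look.py 3
```

```text
{'time_s': 8.35, 'ee_pos': array([0.51968694, 0.10045124, 0.02462457]), 'force': array([-1.73311649,  0.95646118,  4.05358621])}
```

View pics/l3.png

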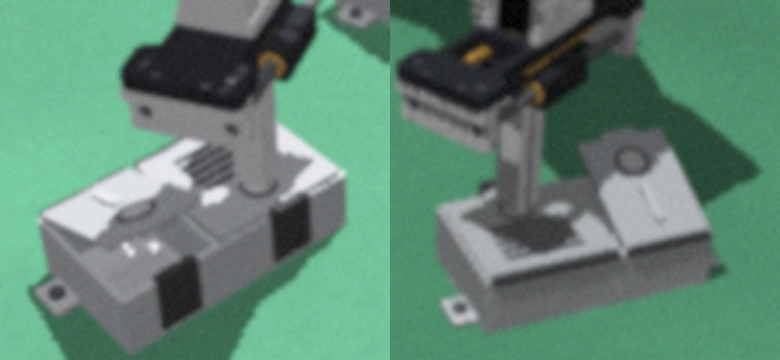

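Call:
step_arm --pt "0 1 0 0 0 0" --pt "0 0.5 0 0 0 0" --pt "0 0 0 0 0 0"

```text
time_s: 8.82
ee_pos: [0.5198, 0.1005, 0.0239]
eef_rot: [-1.571, 0.0, -2.915]
force: [-6.7, 0.6, 13.8]
grip_width: 0.0008
```

Call:
step_arm --pt "0 -20 0 0 0 0" --pt "0 -25 0 0 0 0" --pt "0 -25 0 0 0 0" --pt "-10 0 -18 0 0 0" --pt "-10 0 -18 0 0 0" --pt "-10 0 -18 0 0 0" --pt "-10 0 -17 0 0 0" --pt "0 20 0 0 0 0" --pt "0 10 0 0 0 0" --pt "0 0 0 0 0 0"

```text
time_s: 10.07
ee_pos: [0.5424, 0.1787, 0.0624]
eef_rot: [-1.571, -0.002, -2.915]
force: [-0.4, 0.6, 0.6]
grip_width: 0.0002
```

```bash
python3 look.py 4
```

```text
{'time_s': 10.075, 'ee_pos': array([0.54239099, 0.17874724, 0.06239817]), 'force': array([-0.42516342,  0.62766897,  0.59020008])}
```

View pics/l4.png

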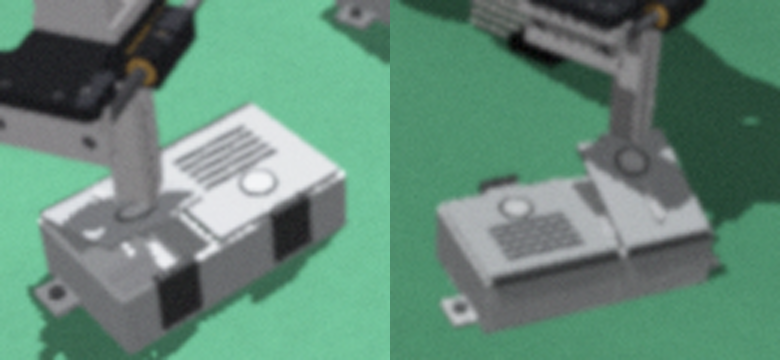

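Call:
step_arm --pt "0 5 0 0 0 0" --pt "0 5 0 0 0 0" --pt "0 5 0 0 0 0" --pt "0 5 0 0 0 0" --pt "0 3 0 0 0 0" --pt "0 3 0 0 0 0" --pt "0 2 0 0 0 0" --pt "0 2 0 0 0 0"

```text
time_s: 11.18
ee_pos: [0.5427, 0.1787, 0.0331]
eef_rot: [-1.571, 0.0, -2.915]
force: [-1.8, 1.1, 2.4]
grip_width: 0.0008
```

Call:
step_arm --pt "0 1 0 0 0 0" --pt "0 1 0 0 0 0" --pt "0 1 0 0 0 0"

```text
time_s: 11.55
ee_pos: [0.5426, 0.1788, 0.0305]
eef_rot: [-1.571, -0.0, -2.915]
force: [-6.4, -0.1, 9.2]
grip_width: 0.0007
```

Call:
step_arm --pt "0 1 0 0 0 0" --pt "0 1 0 0 0 0" --pt "0 1 0 0 0 0"

```text
time_s: 11.92
ee_pos: [0.5426, 0.1788, 0.0274]
eef_rot: [-1.571, -0.0, -2.915]
force: [-4.7, 0.4, 6.2]
grip_width: 0.0006
```

Call:
step_arm --pt "0 1 0 0 0 0" --pt "0 1 0 0 0 0" --pt "0 0.5 0 0 0 0" --pt "0 0 0 0 0 0"

```text
time_s: 12.42
ee_pos: [0.5428, 0.1786, 0.0246]
eef_rot: [-1.571, 0.0, -2.915]
force: [-0.3, 1.3, 0.7]
grip_width: 0.0004
```

Call:
step_arm --pt "0 1 0 0 0 0" --pt "0 0 0 0 0 0"

```text
time_s: 12.68
ee_pos: [0.5429, 0.1787, 0.0242]
eef_rot: [-1.571, 0.0, -2.915]
force: [-4.8, 0.9, 8.6]
grip_width: 0.0002
```

Firm stop reached; a little more, then retreat and look.

Call:
step_arm --pt "0 0.7 0 0 0 0" --pt "0 0 0 0 0 0"

```text
time_s: 12.92
ee_pos: [0.5429, 0.1787, 0.0239]
eef_rot: [-1.571, 0.001, -2.915]
force: [-6.7, -0.2, 13.8]
grip_width: 0.0005
```

Call:
step_arm --pt "0 -20 0 0 0 0" --pt "0 -40 0 0 0 0" --pt "0 -40 0 0 0 0" --pt "0 -40 0 0 0 0" --pt "0 -40 0 0 0 0" --pt "0 0 0 0 0 0" --pt "0 0 0 0 0 0" --pt "0 0 0 0 0 0"

```text
time_s: 13.92
ee_pos: [0.5423, 0.1784, 0.2015]
eef_rot: [-1.571, -0.002, -2.915]
force: [0.8, 0.1, 0.9]
grip_width: 0.0006
```

```bash
python3 look.py 5; python3 - <<'E'
from station import camera
import cv2
cv2.imwrite("pics/w5.png",camera("wrist")["pixels"][:,:,::-1])
E
```

```text
{'time_s': 13.925, 'ee_pos': array([0.54233098, 0.17844155, 0.20150976]), 'force': array([0.84437638, 0.07731917, 0.94428614])}
```

View pics/l5.png

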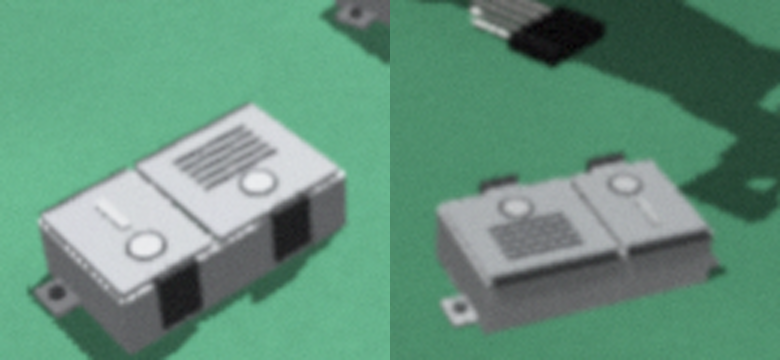

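View pics/w5.png

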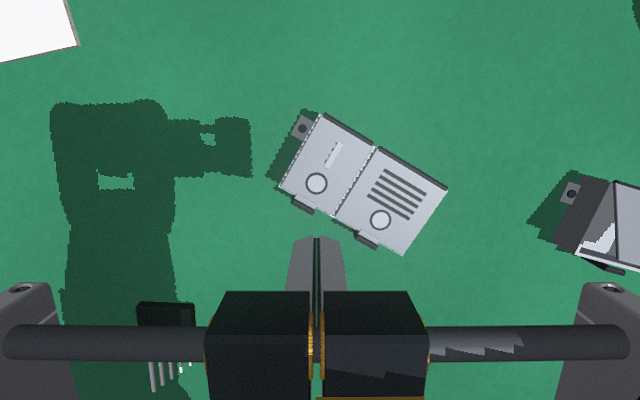

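Both covers are level, with the spots at (316,183) and (380,220) in the wrist view. The spare cover at the right edge is still open and the arm is clear, so I'm handing in.

```bash
python3 -c "
from station import job
print(job.hand_in())"
```

```text
the job is handed in; nothing more can be done
None
```

I pressed both covers of the twin housing shut, the wide one first and then the narrow one, and handed the job in at about 14 s. I never touched the single-cover housing, and its cover still stood open in the last wrist picture.

- **Snap and stop:** with each cover the force rose to about 9 N and then dropped as the clip snapped. Pressing on met a firm stop, which I loaded to about 14 N.
- **Last checks:** with the arm lifted clear, the side, scene and wrist pictures showed both covers level and holding shut.
- **One disagreement:** with the gripper closed, the reported tool height did not match where the fingertips really were. The camera views put them about 18 mm higher than reported. At the firm stop, where the spot should be at 46 mm, the reading was about 24 mm, a gap of about 22 mm. I found this halfway through the first press and went by contact force and pictures from then on.

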